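Find the slide feeder's good bay with a go/no-go feeler

TASK

The sloped slide feeder has three bays behind sprung dust flaps, and inside only one bay is set to the right gap. Take the stepped feeler gauge by its handle out of its stand and slide it, thin end first, through the flaps to feel each gap: too tight stops the thin tip, too wide lets the whole blade in, and the right gap takes the thin tip but stops the thick part. Leave the gauge standing, let go, in the bay with the right gap, pushed in until its step rests on the gap.

Things in the scene. Friction and masses are not known exactly. Their poses are not given: they have to be found in the camera images.
- gauge_handle (a point): centre of the block handle (46 x 18 x 50 mm) of the loose steel feeler gauge, 0.2 to 0.33 kg, 150 mm long; it lies 125 mm from the tip. z runs from tip to handle end, x along the width, y along the thickness (grip across y, 18 mm). The gauge starts upright in its stand, tip down, this point 133 mm above the worktop. The handle spans 100 to 150 mm from the tip
- gauge_tip (a point): centre of the thin end of the gauge, axes as gauge_handle. From the tip: a thin part 34 mm long and 4 mm thick, then a step to the thick part, 10 mm thick, up to the handle at 100 mm; both 24 mm wide
- stand_mouth (a point): centre of the top of the pocket of the fixed grey stand (78 x 66 x 60 mm), 60 mm above the worktop; the lowest 52 mm of the gauge stand in this upright pocket with about 1 mm play: lift it straight up by more than 60 mm
- feeder_head: sloped white head (70 x 182 x 110 mm) of the fixed slide feeder; origin at the centre of its flat upper face, 122 mm above the worktop. z is the outward normal of the face, leaning 30 degrees from vertical towards the robot's side; a gauge slides into every bay along -z, its thickness along y. y runs along the row of bays, x up the slope of the face
- bay_left (a point): centre of the mouth of the bay at the head's +y end, in the face plane; axes as feeder_head. Each mouth is 36 mm along x, 22 mm along y. 5 mm inside is a dust flap hinged at the mouth's +x edge; the gauge pushes it inward against about 1 N, and it closes itself. From 30 mm in, 45-degree lead-ins narrow along y to a gap 24 mm long that begins 39 mm below the face
- bay_middle (a point): centre of the mouth of the middle bay, 65 mm from the others; built as bay_left. The gaps, out of sight, are 2 mm (tight), 7 mm (right) and 14 mm (wide), one in each bay in unknown order
- bay_right (a point): centre of the mouth of the bay at the head's -y end; built as bay_left. The tip stops about 38 mm below the face in the tight bay and about 71 mm in the right one (let go, the gauge leans a few degrees in its play); in the wide bay it goes 100 mm in, until the handle lands on the face, and slides there by its own weight if let go

How it is judged (in metres and radians):
On the way, in this order (a step that is already met when the one before it is completed fails the run):
1. the gauge is lifted out of its stand (z of gauge_tip in the frame of stand_mouth above 0.005 m), for 0.1 s.
2. the thin tip is pushed through a flap to the gap of a bay (z of gauge_tip in the frame of feeder_head between -0.108 and -0.03 m and x of gauge_tip in the frame of feeder_head between -0.02 and 0.02 m and y of gauge_tip in the frame of feeder_head between -0.08 and 0.08 m), for 0.1 s.
At the end, for the whole second after the job is handed in: the released gauge stands in a bay, in line with it within 0.3 rad, its tip 62 to 82 mm below the face: only the right gap holds it there, as in the tight bay it stops at 38 mm and in the wide bay it slides on in to 100 mm (z of gauge_tip in the frame of feeder_head between -0.082 and -0.062 m and x of gauge_tip in the frame of feeder_head between -0.02 and 0.02 m and y of gauge_tip in the frame of feeder_head between -0.08 and 0.08 m and angle between the z axis of gauge_handle and the z axis of feeder_head, either way round below 0.3 rad); the robot touches nothing.
It also fails if it takes over 69 s, if anything falls off the work surface, if the arm or the gripper's body presses on something with over 40 N, if the wrist force passes 120 N, or if a joint passes its speed limit or range.

ROBOT

A 6-joint arm with a two-finger parallel gripper is mounted at the origin on a cart in front of the work surface, level with it; the furniture and walls round the work are solid. World frame = base frame: x ahead of the robot, y to its left, z up, the work surface at z = 0. Lengths are in m, angles in degrees, forces in N, time in s.
With the tool pointing down it reaches from about 0.25 to 0.725 m from the base axis. Payload 9.7 kg.
Tool frame: the origin (TCP) lies at the very end of the fingers, on their centre line; the grasp point (between the pads) lies 19 mm behind it; z points along the fingers, y is the direction in which the jaws open and shut (so a half turn about z gives the same grasp; the last joint's range is limited). The gripper opens to 85 mm and grips with 20 to 120 N. Pads are 22 mm wide; open, the fingers measure 114 mm over their backs; the gripper's body (76 mm by 85 mm) begins 54 mm behind the grasp point. The pads swing forward as they close: fully open they stand 13 mm farther back than shut.
Start: joints at [63.369, 4.979, 10.078, 95.1, 0, 90], TCP at [0.247, 0.492, 0.231] pointing down, gripper open.
Joint ranges: [-179.16, 179.16], [-48.56, 103.87], [-65.8, 70.77], [-126.05, 130.52], [-82.76, 87.17], [-180, 180]. Speed limits (degrees/s): [127.2, 127.2, 147.25, 180, 180, 180].

INTERFACE

Orientations are given as [roll, pitch, yaw] about the fixed x, y, z axes, in that order (R = Rz(yaw) Ry(pitch) Rx(roll)).
In Python, from workcell import bot gives the robot as it stands. The module is installed in compiled form; this text tells all that it offers.
- The arm moves only by the tool step_arm, never from a script. Its arguments are lists of equal length, an entry for each row: "dr": the turn, a rotation vector about the tool's x, y, z in rad, a list of three; "xyz": the shift along the tool's x, y, z in units of 40 mm (1.0 is 40 mm), a list of three; "gripper": the opening, from 0 (shut) to 1 (fully open). In form: {"dr": [[wx, wy, wz], ...], "xyz": [[x, y, z], ...], "gripper": [gripper, ...]}. A call has exactly 8 rows; each row is the pose to reach, as a shift and turn from the pose commanded when the call began, along the tool's axes at that moment; what a row does not reach only later rows make up. A row lasts 1/10 s, in which the tool goes at most 50 mm and 8.59 degrees, less where a joint would pass 70% of its speed; a pose out of reach is approached as far as the arm can. A call with a gripper value outside its range is refused whole. The fingers move at their own pace and stop on an object; "squeeze" is the grip in N (left out, the last holds). Time passes only in rows, so rows that repeat a pose let the fingers close, or fill a call up. It gives the time, the measured TCP pose, the force and the opening at its end, in the units of the state.
- bot.get_obs(): the state, without advancing time (a new reading comes with each control period).
- bot.camera(name): name is "scene" or "side" or "wrist"; returns a dict with "image" (420x560x3 uint8, red, green, blue), "camera_matrix" (3x3 intrinsics, pixels), "R" (3x3) and "t" (3): a world point X has camera coordinates R X + t. Camera axes: x right, y down, z forward; pixel columns grow to the right and rows downward; lengths in m; the calibration is good to about 2 mm. A picture is of the moment at which its call begins. There is no depth.
- bot.job_done(): hands the job in, once; it reports no verdict.
Trained networks look in a picture, given as the dict that the camera call returned (one of the last four; its "shot" number tells which), for a name from the list of things; names that differ only in an ending like _2 or _b are one class to them, and where a whole thing is asked for, a point or a joint stands for the part that bears it (a point fixed in the world has none). Each returns a list of dicts, best first, with "p" (0 to 1); they miss things now and then, are a little off and sometimes report something else, mostly with a low value. They report only what shows in the picture. A call takes as long as a camera call.
- bot.regions_of(picture, thing): "region" (420x560 bool, what is visible of it) and "box" ([centre column, centre row, width, height] in pixels, round what is visible of it).
The state is a dict: "time": time; "q": joint angles; "qd": joint speeds; "joint_efforts": joint torques, N m; "ee_pos": TCP position; "tcp_rot": TCP orientation; "wrist_force": force on the tool from outside, world axes, zero at the start; "torque": the same for the moment, N m; "opening": finger opening in m.
Only numpy, scipy, OpenCV 4.12 (cv2) and the standard library are available. Lean on these libraries where they do the work, as an engineer would, in place of code of your own. Each camera call takes 0.05 s, during which the arm holds its last target.

## Working session

There is one attempt and no reset: what is moved stays moved. The work goes in short steps, Python scripts to look and compute and a tool call to move; the robot and the scene stay as the last step left them, time stands still between calls to the robot, and variables do not carry over. Pictures are saved under pics/ and viewed, and the job is handed in when it is done.

Besides the shell and the picture viewer there is one more tool, called after ">>>" by a JSON object that holds its "fn" and its "kwargs". step_arm: Moves the arm, as the interface text tells. Its arguments: {"type":"object","properties":{"dr":{"type":"array"},"xyz":{"type":"array"},"gripper":{"type":"array"},"squeeze":{"type":"number"}},"required":["dr","xyz","gripper"]}

```bash
mkdir -p pics; ls; cat > h.py <<'E'
import numpy as np,cv2
from workcell import bot
def snap(n,f):
    p=bot.camera(n); cv2.imwrite('pics/'+f,cv2.cvtColor(p['image'],cv2.COLOR_RGB2BGR)); return p
E
python3 - <<'E'
from h import *
o=bot.get_obs()
for k,v in o.items(): print(k,v)
for n in ('scene','side','wrist'):
    p=snap(n,n+'0.png'); print(n,p['camera_matrix'].tolist(),p['R'].round(4).tolist(),p['t'].round(4).tolist())
    np.savez(n+'0.npz',K=p['camera_matrix'],R=p['R'],t=p['t'])
    for th in ('gauge_handle','feeder_head','stand_mouth','bay_left'):
        try:
            for r in bot.regions_of(p,th)[:3]: print(n,th,r['p'],r['box'])
        except Exception as e: print(n,th,e)
E
```

```text
pics
time 0.0
q [6.33678845e+01 5.01177520e+00 1.00336126e+01 9.50982853e+01
 2.81485204e-04 9.00010215e+01]
qd [-0.00411091 -0.04920998  0.05228094 -0.06222695 -0.01906909  0.04930781]
joint_efforts [ 5.97787239e-04 -5.20389354e+01  4.64800036e+01  1.60899136e-02
  2.02018178e-06  2.72851889e-05]
ee_pos [0.24644138 0.49144697 0.23056904]
tcp_rot [-1.79923552e+02 -2.80122010e-04  1.53366863e+02]
wrist_force [ 0.14140593  0.25275289 -0.24238369]
torque [-0.04205861 -0.02642315 -0.02632758]
opening 0.08550652683356919
scene [[512.4297628898821, 0.0, 279.640597438123], [0.0, 512.4297628898821, 210.8326955006601], [0.0, 0.0, 1.0]] [[0.7292, -0.6838, -0.0255], [-0.3259, -0.3142, -0.8916], [0.6017, 0.6585, -0.452]] [-0.2591, 0.2827, 0.8239]
scene gauge_handle 0.77 [217.5, 203.6, 22.4, 46.9]
scene feeder_head 0.9 [357.4, 227.5, 93.5, 74.3]
scene feeder_head 0.73 [218.4, 204.9, 28.1, 42.7]
scene stand_mouth 0.66 [222.4, 236.3, 39.1, 41.2]
scene stand_mouth 0.54 [217.8, 203.9, 21.3, 44.0]
scene bay_left 0.59 [359.4, 228.1, 90.9, 78.3]
side [[390.99183742217605, 0.0, 283.4747588511336], [0.0, 390.99183742217605, 204.42870883714892], [0.0, 0.0, 1.0]] [[0.9929, -0.119, 0.0009], [-0.0772, -0.6497, -0.7562], [0.0906, 0.7508, -0.6543]] [-0.4403, 0.1685, 0.793]
side gauge_handle 0.72 [249.0, 167.6, 16.7, 40.7]
side gauge_handle 0.64 [348.9, 239.9, 59.0, 89.8]
side feeder_head 0.74 [349.4, 240.0, 60.9, 87.3]
side stand_mouth 0.79 [251.4, 193.2, 31.0, 34.2]
side bay_left 0.89 [348.4, 241.3, 64.3, 87.3]
side bay_left 0.52 [249.4, 166.5, 17.0, 39.6]
wrist [[346.7106691076777, 0.0, 283.46697447400624], [0.0, 346.7106691076777, 212.7265975468177], [0.0, 0.0, 1.0]] [[0.4484, 0.8938, 0.0002], [0.853, -0.428, 0.2986], [0.2669, -0.1337, -0.9544]] [-0.5505, -0.0375, 0.3805]
wrist stand_mouth 0.57 [170.2, 364.4, 13.5, 42.9]
```

```bash
python3 - <<'E'
import cv2,numpy as np
a=cv2.imread('pics/scene0.png')[160:290,170:430]; cv2.imwrite('pics/s1.png',cv2.resize(a,None,fx=3,fy=3,interpolation=cv2.INTER_CUBIC))
b=cv2.imread('pics/side0.png')[130:300,220:400]; cv2.imwrite('pics/d1.png',cv2.resize(b,None,fx=3.5,fy=3.5,interpolation=cv2.INTER_CUBIC))
E
```

```text
(no output)
```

View pics/scene0.png

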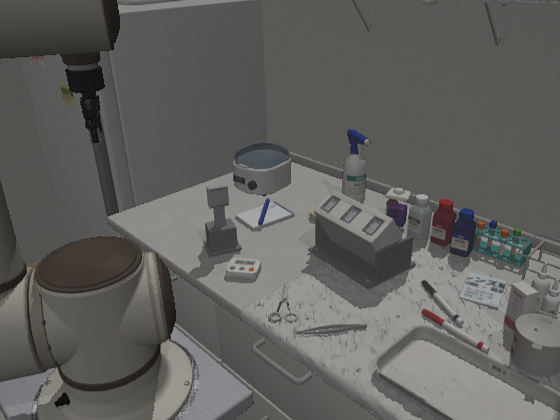

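View pics/wrist0.png

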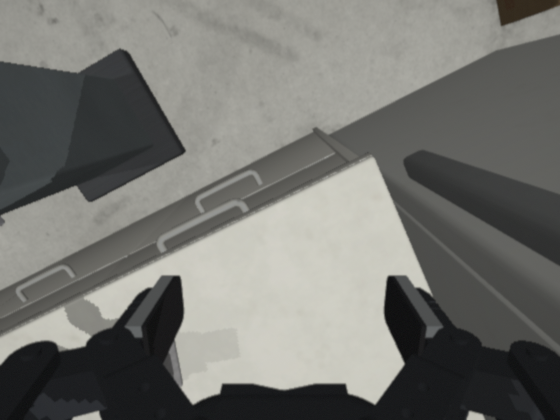

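```bash
sleep 1
```

```text
(no output)
```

View pics/s1.png

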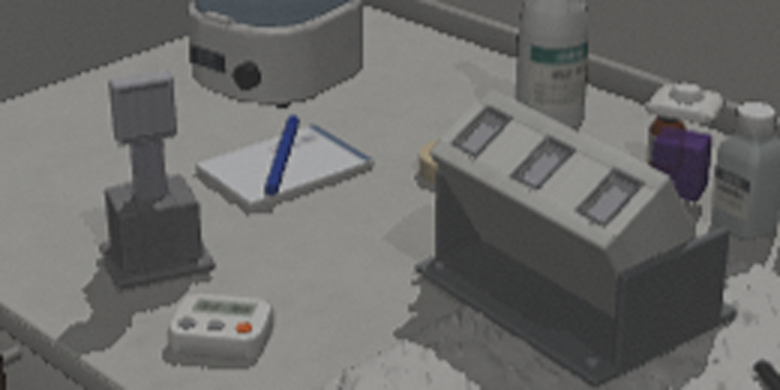

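View pics/d1.png

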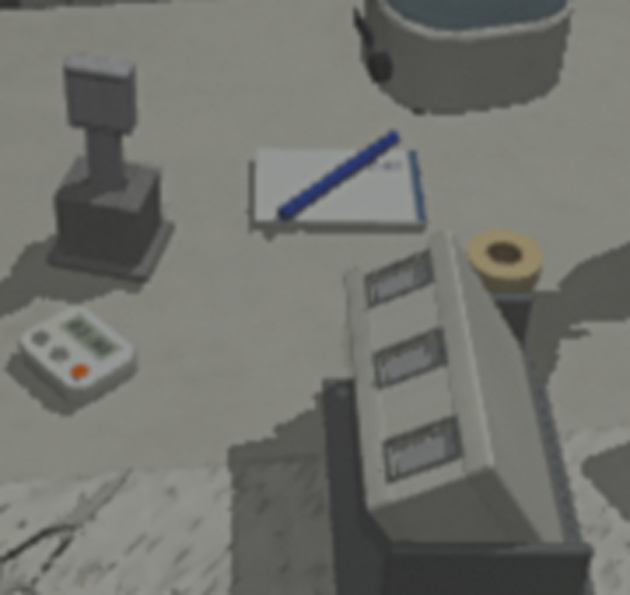

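```bash
cat > fit.py <<'E'
import numpy as np,cv2
from scipy.optimize import least_squares
from scipy.spatial.transform import Rotation as Ro
C={n:np.load(n+'0.npz') for n in('scene','side')}
def proj(n,X):
    c=C[n];Y=np.atleast_2d(X)@c['R'].T+c['t'];u=Y@c['K'].T;return u[:,:2]/u[:,2:]
S=lambda a:np.array(a)/3-[0,0]+[170,160]-[1/3,1/3]
D=lambda a:np.array(a)/3.5+[220,130]-[.36,.36]
def head(p): return Ro.from_euler('ZY',[p[2],-np.pi/6]),np.array([p[0],p[1],.122])
def hp(p,L): R,t=head(p); return R.apply(L)+t
bays=np.array([[0,65,0],[0,0,0],[0,-65,0]])/1000
def gp(p,L): return Ro.from_euler('z',p[2]).apply(L)+[p[0],p[1],.133]
gc=np.array([[-23,-9,25],[23,-9,25],[23,-9,-25],[-23,-9,-25]])/1000
E
python3 - <<'E'
from fit import *
f=lambda p:np.r_[(proj('scene',hp(p,bays))-S([[482,132],[543,163],[611,197]])).ravel(),(proj('side',hp(p,bays))-D([[399,278],[409,358],[422,449]])).ravel()]
r=least_squares(f,[.55,0,0]);print(r.x,np.degrees(r.x[2]),r.fun.round(1));ph=r.x
g=lambda p:np.r_[(proj('scene',gp(p,gc))-S([[110,82],[174,77],[177,133],[116,142]])).ravel(),(proj('side',gp(p,gc))-D([[67,68],[135,77],[133,132],[70,125]])).ravel()]
r=least_squares(g,[.4,.2,0]);print(r.x,np.degrees(r.x[2]),r.fun.round(1));pg=r.x
np.savez('pose.npz',h=ph,g=pg)
mc=np.array([[x,y,0] for x,y in((-18,-11),(18,-11),(18,11),(-18,11))])/1000
box=np.array([[x,y,z] for z in(25,-25) for x,y in((-23,-9),(23,-9),(23,9),(-23,9))])/1000
st=np.array([[x,y,60-133] for x,y in((-39,-33),(39,-33),(39,33),(-39,33))])/1000
for n,(x0,y0,x1,y1),k in(('scene',(190,170,420,290),3.4),('side',(225,135,400,285),4)):
    im=cv2.imread(f'pics/{n}0.png')[y0:y1,x0:x1];im=cv2.resize(im,None,fx=k,fy=k,interpolation=cv2.INTER_CUBIC)
    def poly(X,c): cv2.polylines(im,[np.round((proj(n,X)+.5-[x0,y0])*k).astype(int)],True,c,1)
    for b in bays: poly(hp(ph,mc+b),(0,0,255))
    poly(hp(ph,np.array([[-.035,-.091,0],[.035,-.091,0],[.035,.091,0],[-.035,.091,0]])),(255,0,0))
    poly(gp(pg,box[:4]),(0,0,255));poly(gp(pg,box[4:]),(0,255,0));poly(gp(pg,st),(0,255,255))
    cv2.imwrite(f'pics/ov_{n}.png',im)
E
```

```text
[ 0.54098863 -0.0266484  -0.12241125] -7.013647814409203 [ 0.5 -0.5  0.6 -0.3  0.3 -0.2 -0.6 -0.1 -0.3 -0.2 -0.3 -0.3]
[ 0.39007788  0.23547977 -0.41442005] -23.744519543614818 [ 1.4  0.4  0.3 -1.2  0.9  0.3  1.3  0.7 -1.1 -2.3 -1.7 -1.7 -0.2  0.5
 -0.4 -0.8]
```

```bash
sleep 1
```

```text
(no output)
```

View pics/ov_scene.png

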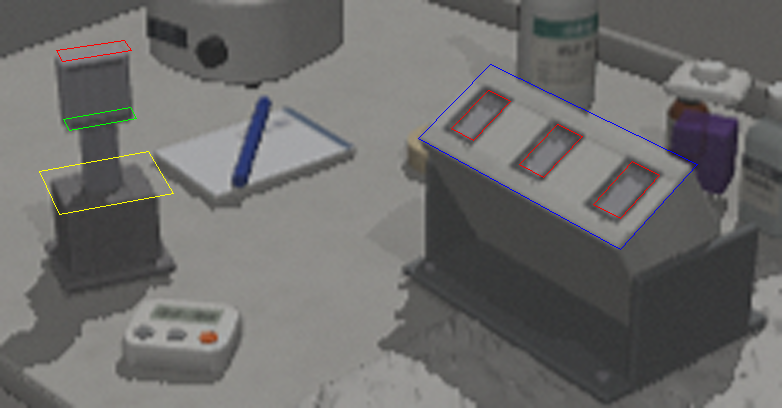

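View pics/ov_side.png

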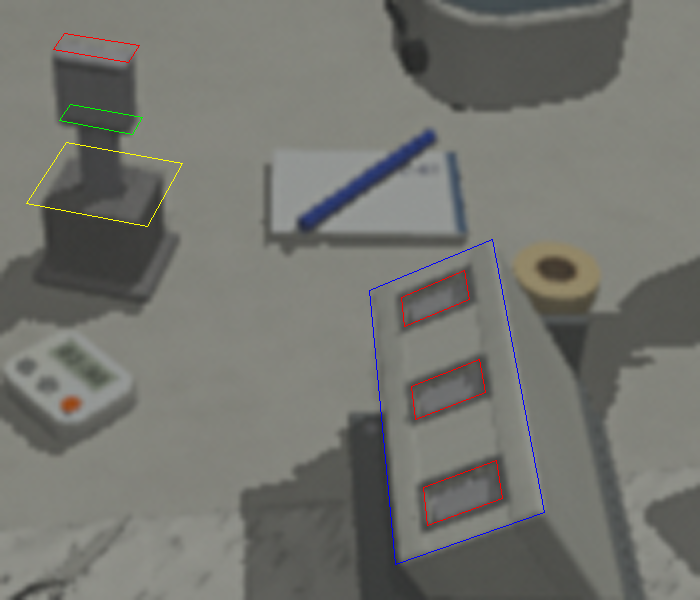

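```bash
python3 - <<'E'
import cv2,numpy as np
a=cv2.imread('pics/scene0.png')[178:258,198:246]; b=cv2.imread('pics/side0.png')[138:218,230:276]
a,b=[cv2.convertScaleAbs(cv2.resize(i,None,fx=7,fy=7,interpolation=cv2.INTER_NEAREST),alpha=1.6,beta=-30) for i in(a,b)]
o=np.zeros((560,336+322+20,3),np.uint8);o[:,:336]=a;o[:,356:]=b
for k in range(0,560,70): cv2.putText(o,str(k//7),(336,k+8),0,.35,(255,255,255),1)
cv2.imwrite('pics/z1.png',o)
E
```

```text
(no output)
```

View pics/z1.png

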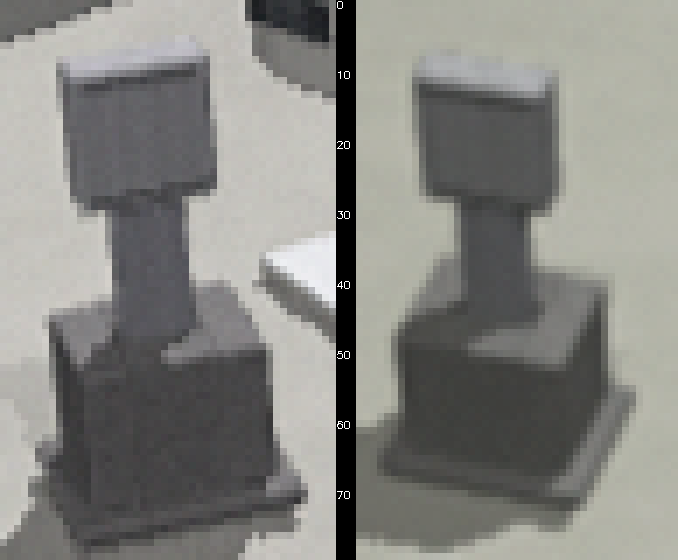

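```bash
cat > fit2.py <<'E'
from fit import *
A=lambda a:np.array(a)/7+[198,178]-.5
B=lambda a:(np.array(a)-[356,0])/7+[230,138]-.5
L=np.array([[-23,-9,25],[23,-9,25],[23,-9,-25],[-23,-9,-25],[-23,9,25],[23,9,25]])/1000
pa=A([[62,78],[212,65],[216,186],[74,205],[66,58],[204,42]]); pb=B([[414,88],[553,103],[553,208],[424,195],[416,58],[556,70]])
def G(p,L): return Ro.from_euler('z',p[2]).apply(L)+[p[0],p[1],.133+(p[3] if len(p)>3 else 0)]
for x0 in([.39,.235,-.41],[.39,.235,-.41,0]):
    g=lambda p:np.r_[(proj('scene',G(p,L))-pa).ravel(),(proj('side',G(p,L))-pb).ravel()]
    r=least_squares(g,x0,loss='soft_l1');print(r.x.round(4),np.degrees(r.x[2]),r.fun.round(1),r.cost)
    print(g(r.x).round(1))
# stand base plate / stand top corners in side and scene
def ray(n,uv,z):
    c=C[n];d=c['R'].T@np.linalg.inv(c['K'])@np.r_[uv,1];o=-c['R'].T@c['t'];return (o+d*(z-o[2])/d[2])[:2]
for uv in B([[440,260],[397,348],[573,370],[605,283]]): print('top side',ray('side',uv,.06).round(4))
for uv in A([[50,320],[85,372],[268,350],[245,290]]): print('top scene',ray('scene',uv,.06).round(4))
E
python3 fit2.py
```

```text
[ 0.3877  0.2312 -0.3864] -22.138204864867518 [ 1.8 -0.3  0.6 -1.9  1.6  1.   2.   2.  -0.8 -0.5 -0.5 -1.6 -1.1 -2.1
 -1.9 -1.3 -0.9  1.7 -0.9  0.5  1.3 -1.9  0.1 -0.8] 15.006533476248737
[ 1.8 -0.3  0.6 -1.9  1.6  1.   2.   2.  -0.8 -0.5 -0.5 -1.6 -1.1 -2.1
 -1.9 -1.3 -0.9  1.7 -0.9  0.5  1.3 -1.9  0.1 -0.8]
[ 0.3895  0.2366 -0.4198 -0.0044] -24.050144414765143 [ 1.   0.5 -0.2 -0.9  0.8  1.9  1.2  2.6 -1.3  0.3 -1.  -0.6 -0.3 -2.
 -1.4 -0.9 -0.5  2.  -0.1  0.5  2.4 -1.7  0.8 -0.3] 12.512167084324979
[ 1.   0.5 -0.2 -0.9  0.8  1.9  1.2  2.6 -1.3  0.3 -1.  -0.6 -0.3 -2.
 -1.4 -0.9 -0.5  2.  -0.1  0.5  2.4 -1.7  0.8 -0.3]
top side [0.3684 0.261 ]
top side [0.3517 0.2117]
top side [0.4111 0.1925]
top side [0.4261 0.2403]
top scene [0.3637 0.2608]
top scene [0.3507 0.2236]
top scene [0.4012 0.1926]
top scene [0.4222 0.231 ]
```

```bash
cat >> h.py <<'E'
from scipy.spatial.transform import Rotation as Ro
def tool(o=None):
    o=o or bot.get_obs(); return Ro.from_euler('xyz',o['tcp_rot'],degrees=True),np.array(o['ee_pos'])
def cmd(R,p,Rt,pt):
    "shift units and rotvec from tool pose R,p to Rt,pt"
    return (R.inv().apply(np.array(pt)-p)/.04).round(3),(R.inv()*Rt).as_rotvec().round(4)
E
python3 - <<'E'
from h import *
R,p=tool();w=np.load('wrist0.npz')
print('cam in tool',R.inv().apply(-w['R'].T@w['t']-p),'optical axis in tool',R.inv().apply(w['R'][2]), R.inv().apply(w['R'][0]))
Rc=w['R']@R.as_matrix(); tc=w['R']@p+w['t']; np.savez('wcal.npz',Rc=Rc,tc=tc)
for off in ((0,0,.1),(0,0,.077),(0.06,0,.077),(-.06,0,.077)):  # handle top rel TCP in tool
    Y=Rc@np.array(off)+tc;u=w['K']@Y;print(off,u[:2]/u[2])
Rt=Ro.from_euler('xyz',[180,0,157],degrees=True)
print(cmd(R,p,Rt,[.388,.232,.235]))
E
```

```text
cam in tool [ 0.07766847  0.00049467 -0.14312032] optical axis in tool [-2.98568784e-01  2.54295512e-05  9.54388119e-01] [-2.17273839e-04  9.99999972e-01 -9.46163669e-05]
(0, 0, 0.1) [282.78665861 214.81572461]
(0, 0, 0.077) [282.72587461 225.21891864]
(0.06, 0, 0.077) [282.64323901 134.06727977]
(-0.06, 0, 0.077) [282.79672325 303.36890215]
(array([-6.071, -4.218, -0.093]), array([ 0.0001, -0.    , -0.0634]))
```

>>> {"fn": "step_arm", "kwargs": {"dr": [[0, 0, -0.06], [0, 0, -0.06], [0, 0, -0.06], [0, 0, -0.06], [0, 0, -0.06], [0, 0, -0.06], [0, 0, -0.06], [0, 0, -0.06]], "xyz": [[-1, -0.7, -0.2], [-2, -1.4, -0.3], [-3, -2.1, -0.3], [-4, -2.8, -0.3], [-5, -3.5, -0.3], [-6.07, -4.2, -0.3], [-6.07, -4.2, -0.3], [-6.07, -4.2, -0.3]], "gripper": [1, 1, 1, 1, 1, 1, 1, 1]}}

```text
time: 1.55
ee_pos: [0.3888, 0.2317, 0.2434]
tcp_rot: [180.0, -0.0, 156.6]
wrist_force: [0.4, 1.2, -0.3]
opening: 0.0855
```

```bash
python3 - <<'E'
from h import *
p=snap('wrist','w1.png'); np.savez('w1.npz',K=p['camera_matrix'],R=p['R'],t=p['t']); print(tool()[1],bot.get_obs()['tcp_rot'])
for th in('gauge_handle','stand_mouth'):
    for r in bot.regions_of(p,th)[:2]: print(th,r['p'],r['box'])
E
```

```text
[0.38829515 0.23267125 0.24338522] [ 1.79977454e+02 -6.95451408e-03  1.56743098e+02]
gauge_handle 0.77 [284.2, 207.8, 24.7, 76.4]
stand_mouth 0.9 [279.7, 178.9, 56.4, 78.9]
```

View pics/w1.png

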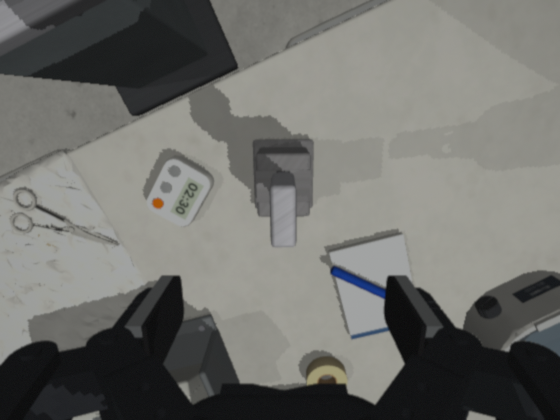

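```bash
python3 - <<'E'
import cv2
a=cv2.imread('pics/w1.png')[130:260,240:330];cv2.imwrite('pics/w1z.png',cv2.resize(a,None,fx=4.5,fy=4.5,interpolation=cv2.INTER_NEAREST))
E
```

```text
(no output)
```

View pics/w1z.png

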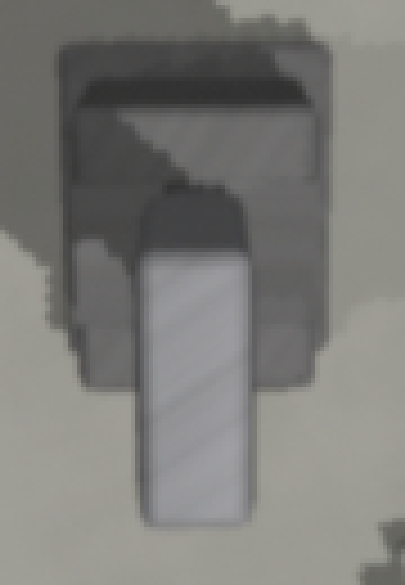

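```bash
python3 - <<'E'
from h import *
w=np.load('w1.npz')
P=[]
for uv in np.array([[142,250],[248,250],[252,521],[142,523]])/4.5+[240,130]-.4:
    d=w['R'].T@np.linalg.inv(w['K'])@np.r_[uv,1];o=-w['R'].T@w['t'];P.append((o+d*(.158-o[2])/d[2]))
P=np.array(P);print(P.round(4),P.mean(0),[np.linalg.norm(P[i]-P[(i+1)%4]) for i in range(4)])
v=P[0]+P[1]-P[2]-P[3];print('yaw',np.degrees(np.arctan2(v[1],v[0])))
R,p=tool();print((R.inv().apply(P.mean(0)-p)*1000).round(1))
E
```

```text
[[0.3623 0.2348 0.158 ]
 [0.3686 0.2494 0.158 ]
 [0.4092 0.233  0.158 ]
 [0.4026 0.2169 0.158 ]] [0.38565792 0.23352723 0.158     ] [np.float64(0.01587997984204854), np.float64(0.043845568966838624), np.float64(0.01740893783316226), np.float64(0.044174294847276536)]
yaw 156.99592006621117
[ 1.9 -0.9 85.2]
```

>>> {"fn": "step_arm", "kwargs": {"dr": [[0, 0, 0], [0, 0, 0], [0, 0, 0], [0, 0, 0], [0, 0, 0], [0, 0, 0], [0, 0, 0], [0, 0, 0]], "xyz": [[0.05, -0.02, 0.4], [0.05, -0.02, 1.1], [0.05, -0.02, 1.8], [0.05, -0.02, 2.5], [0.05, -0.02, 3.08], [0.05, -0.02, 3.08], [0.05, -0.02, 3.08], [0.05, -0.02, 3.08]], "gripper": [1, 1, 1, 1, 1, 1, 0, 0], "squeeze": 70}}

```text
time: 2.5
ee_pos: [0.3864, 0.2336, 0.1216]
tcp_rot: [179.9, 0.1, 156.9]
wrist_force: [-0.1, -1.0, 0.5]
opening: 0.059
```

>>> {"fn": "step_arm", "kwargs": {"dr": [[0, 0, 0], [0, 0, 0], [0, 0, 0], [0, 0, 0], [0, 0, 0], [0, 0, 0], [0, 0, 0], [0, 0, 0]], "xyz": [[0, 0, 0], [0, 0, 0], [0, 0, 0], [0, 0, 0], [0, 0, 0], [0, 0, 0], [0, 0, 0], [0, 0, 0]], "gripper": [0, 0, 0, 0, 0, 0, 0, 0]}}

```text
time: 3.3
ee_pos: [0.3864, 0.2327, 0.1209]
tcp_rot: [179.9, 0.0, 156.8]
wrist_force: [-1.7, -0.7, 5.3]
opening: 0.0172
```

>>> {"fn": "step_arm", "kwargs": {"dr": [[0, 0, 0], [0, 0, 0], [0, 0, 0], [0, 0, 0], [0, 0, 0], [0, 0, 0], [0, 0, 0], [0, 0, 0]], "xyz": [[0, 0, -0.15], [0, 0, -0.5], [0, 0, -1], [0, 0, -1.5], [0, 0, -2], [0, 0, -2.5], [0, 0, -3], [0, 0, -3]], "gripper": [0, 0, 0, 0, 0, 0, 0, 0]}}

```text
time: 4.1
ee_pos: [0.3868, 0.2331, 0.2432]
tcp_rot: [179.8, 0.1, 156.8]
wrist_force: [-0.5, 0.1, -2.0]
opening: 0.0174
```

```bash
python3 - <<'E'
from h import *
p=snap('scene','s2.png');q=snap('wrist','w2.png');d=snap('side','d2.png')
cv2.imwrite('pics/m2.png',cv2.cvtColor(np.hstack([cv2.resize(p['image'][80:290,130:410],None,fx=1.4,fy=1.4),cv2.resize(d['image'][80:290,150:430],None,fx=1.4,fy=1.4)]),cv2.COLOR_RGB2BGR))
print(bot.get_obs())
E
```

```text
{'time': 4.25, 'q': array([ 3.10742004e+01, -8.30075280e+00, -1.98037487e+00,  9.63670809e+01,
        3.03060065e-04,  5.42669523e+01]), 'qd': array([ 0.06276616,  0.11370092, -0.94083497, -0.06927386,  0.07353676,
       -0.04327359]), 'joint_efforts': array([-3.00854532e-03, -3.90829003e+01,  4.87605715e+01,  7.86999031e-02,
       -2.36330030e-03,  1.97590680e-05]), 'ee_pos': array([0.38600051, 0.23261516, 0.23939327]), 'tcp_rot': array([-1.79962266e+02, -2.75210133e-02,  1.56807239e+02]), 'wrist_force': array([ 0.60978858, -0.2983278 , -2.05747364]), 'torque': array([ 0.00569093, -0.01760187, -0.00613296]), 'opening': 0.016985647926700622}
```

View pics/m2.png

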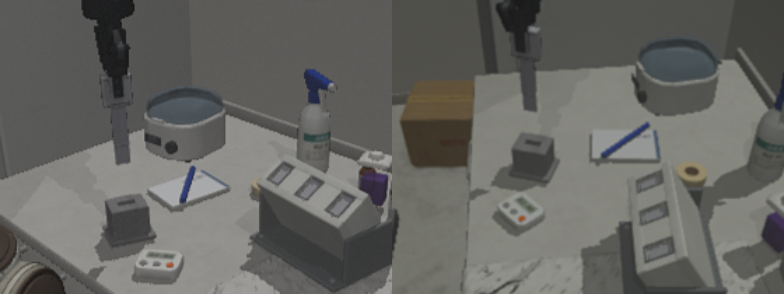

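View pics/w2.png

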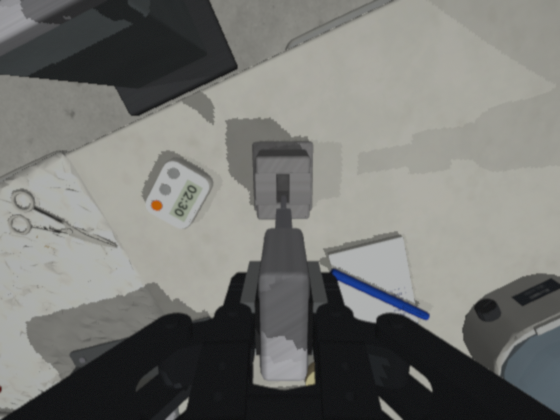

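```bash
cat >> h.py <<'E'
def headR(yaw): return Ro.from_euler('ZY',[yaw,-np.pi/6])
LT=.113
def target(ph,by,h,lx=0,ly=0):
    "tool pose for tip at head point (lx, by+ly, h)"
    Rh=headR(ph[2]); Rt=Rh*Ro.from_euler('y',np.pi)
    return Rt, np.array([ph[0],ph[1],.122])+Rh.apply([lx,by+ly,h+LT])
E
python3 - <<'E'
from h import *
ph=np.load('pose.npz')['h']
R,p=tool();Rt,pt=target(ph,0,.06);print(pt,Rt.as_euler('xyz',degrees=True),cmd(R,p,Rt,pt))
E
```

```text
[ 0.4551359  -0.01608625  0.27182239] [180.          30.         172.98635219] (array([-4.037, -5.035, -0.809]), array([-0.0745, -0.5207, -0.2757]))
```

>>> {"fn": "step_arm", "kwargs": {"dr": [[0, 0, 0], [-0.01, -0.08, -0.04], [-0.025, -0.17, -0.09], [-0.04, -0.26, -0.14], [-0.05, -0.35, -0.18], [-0.06, -0.44, -0.23], [-0.0745, -0.5207, -0.2757], [-0.0745, -0.5207, -0.2757]], "xyz": [[-0.2, -0.3, -1], [-0.8, -1, -1.4], [-1.5, -1.8, -1.4], [-2.2, -2.7, -1.4], [-2.9, -3.6, -1.4], [-3.6, -4.4, -1.2], [-4.04, -5.03, -1], [-4.04, -5.03, -0.81]], "gripper": [0, 0, 0, 0, 0, 0, 0, 0]}}

```text
time: 5.05
ee_pos: [0.454, -0.0191, 0.2701]
tcp_rot: [-179.9, 30.1, 172.8]
wrist_force: [-0.3, -0.2, -1.9]
opening: 0.0173
```

```bash
python3 - <<'E'
from h import *
q=snap('wrist','w3.png');np.savez('w3.npz',K=q['camera_matrix'],R=q['R'],t=q['t']);d=snap('side','d3.png');p=snap('scene','s3.png')
cv2.imwrite('pics/m3.png',cv2.cvtColor(np.hstack([cv2.resize(p['image'][80:290,180:460],None,fx=1.4,fy=1.4),cv2.resize(d['image'][80:290,200:480],None,fx=1.4,fy=1.4)]),cv2.COLOR_RGB2BGR))
o=bot.get_obs();print(o['time'],o['q'],o['ee_pos'],o['tcp_rot'],o['wrist_force'])
E
```

```text
5.2 [  0.26521377 -37.47508388 -24.65997281  73.11057231  -3.61538635
   6.40487352] [ 0.45480145 -0.01586665  0.27127849] [179.94398292  29.90376027 172.88632948] [-0.08243842 -0.62402227 -0.93472154]
```

View pics/w3.png

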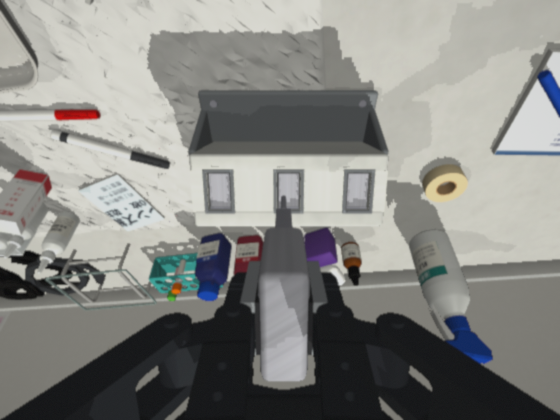

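View pics/m3.png

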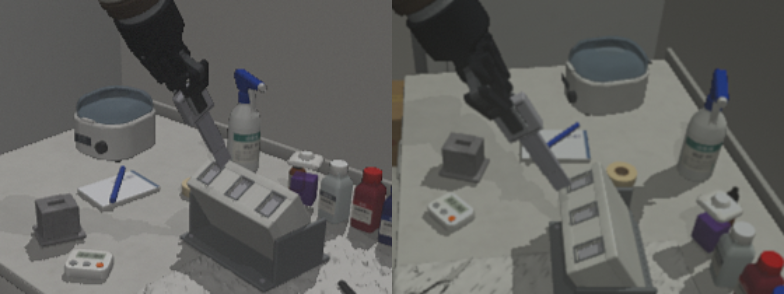

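```bash
python3 - <<'E'
import cv2
a=cv2.imread('pics/w3.png')[140:240,180:400];cv2.imwrite('pics/w3z.png',cv2.resize(a,None,fx=3.6,fy=3.6,interpolation=cv2.INTER_CUBIC))
E
```

```text
(no output)
```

View pics/w3z.png

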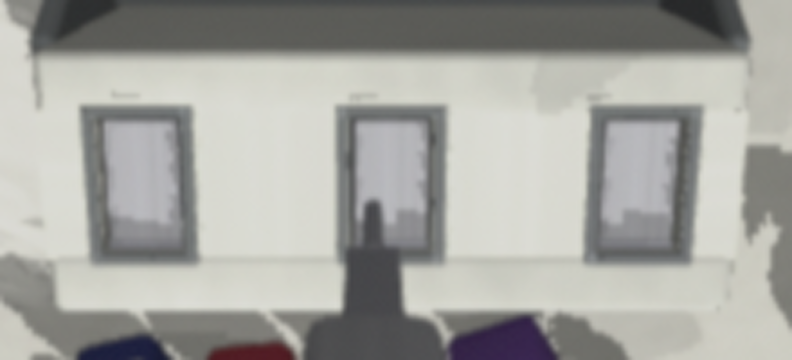

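```bash
cat > fit3.py <<'E'
from h import *
from scipy.optimize import least_squares
w=np.load('w3.npz')
def pr(X): Y=X@w['R'].T+w['t'];u=Y@w['K'].T;return u[:,:2]/u[:,2:]
Z=lambda a:np.array(a)/3.6+[180,140]-.36
obs=Z([[80,107],[192,107],[197,262],[92,262],[336,107],[447,107],[442,262],[340,262],[592,107],[702,107],[690,262],[585,262]])
def model(p):
    Rh=headR(p[2]);a,b=p[3:5];L=[]
    for by in(-.065,0,.065): L+=[[-a,by-b,0],[-a,by+b,0],[a,by+b,0],[a,by-b,0]]
    return Rh.apply(np.array(L))+[p[0],p[1],.122]
r=least_squares(lambda p:(pr(model(p))-obs).ravel(),[.541,-.0266,-.122,.021,.014])
print(r.x.round(4),np.degrees(r.x[2]),r.fun.round(1))
# tip check
wc=np.load('wcal.npz');q=w['K']@(wc['Rc']@np.array([0,0,.113])+wc['tc']);print('tip expected px',q[:2]/q[2])
for f in((0,0,.079),): q=w['K']@(wc['Rc']@np.array(f)+wc['tc']);print('step exp',q[:2]/q[2])
print('tip obs',Z([373,200]),'step obs',Z([373,248]))
np.savez('pose.npz',h=r.x[:3])
E
python3 fit3.py
```

```text
[ 0.5404 -0.0247 -0.1256  0.0207  0.0139] -7.198003205537922 [ 0.4 -0.  -0.3 -0.   0.2 -0.   0.1 -0.   0.2 -0.  -0.2 -0.   0.5 -0.
 -0.5 -0.   0.1 -0.  -0.  -0.  -0.1 -0.  -0.3 -0. ]
tip expected px [282.81660415 209.69054014]
step exp [282.73161061 224.23719992]
tip obs [283.25111111 195.19555556] step obs [283.25111111 208.52888889]
```

```bash
cat > go.py <<'E'
import sys
from h import *
ph=np.load('pose.npz')['h'];R,p=tool()
# tool y calibrations: tip observed +0.4mm tool y -> shift -0.4
by=float(sys.argv[1])
for h in map(float,sys.argv[2:]):
    Rt,pt=target(ph,by,h,ly=-.0003);print(h,pt.round(4),*cmd(R,p,Rt,pt))
Rh=headR(ph[2]);tip=Rh.inv().apply(p+R.apply([0.0,.0003,LT])-[ph[0],ph[1],.122]);o=bot.get_obs()
print('tip in head now mm',(tip*1e3).round(1),'F head',Rh.inv().apply(o['wrist_force']).round(1),o['time'],o['opening'])
E
python3 go.py 0 .01 -.03 -.042
```

```text
0.01 [ 0.4793 -0.0173  0.2285] [0.002 0.039 1.232] [ 0.0017 -0.0017  0.0013]
-0.03 [ 0.4992 -0.0198  0.1939] [0.    0.037 2.232] [ 0.0017 -0.0017  0.0013]
-0.042 [ 0.5051 -0.0206  0.1835] [-1.000e-03  3.600e-02  2.532e+00] [ 0.0017 -0.0017  0.0013]
tip in head now mm [-0.  -1.4 59.3] F head [-0.5 -0.6 -0.8] 5.2 0.01678810573433588
```

```bash
cat > trk.py <<'E'
# usage: trk.py wx wy wz x y z  -> append to commanded chain
import sys,json,os
from h import *
def chain():
    R,p=Ro.from_euler('xyz',[180,0,90+63.369],degrees=True),np.array([.247,.492,.231])
    for m in json.load(open('chain.json')):
        p=p+R.apply(np.array(m[3:])*.04);R=R*Ro.from_rotvec(m[:3])
    return R,p
if not os.path.exists('chain.json'):
    json.dump([[0,0,-.06,-6.07,-4.2,-.3],[0,0,0,.05,-.02,3.08],[0,0,0,0,0,-3],[-.0745,-.5207,-.2757,-4.04,-5.03,-.81]],open('chain.json','w'))
if __name__=='__main__':
    if len(sys.argv)>1:
        c=json.load(open('chain.json'));c.append([float(a) for a in sys.argv[1:]]);json.dump(c,open('chain.json','w'))
    R,p=chain();Rm,pm=tool();print('cmd',p,R.as_euler('xyz',degrees=True),'meas-cmd mm',((pm-p)*1e3).round(2),np.degrees((R.inv()*Rm).as_rotvec()).round(2))
E
python3 trk.py; python3 - <<'E'
from h import *
for i in range(4):
    bot.camera('side');o=bot.get_obs();print(o['time'],o['ee_pos'],o['tcp_rot'],o['wrist_force'])
E
```

```text
cmd [ 0.455884   -0.01554111  0.2722    ] [179.9666529   30.03965091 172.9673178 ] meas-cmd mm [-1.08 -0.33 -0.92] [0.02 0.14 0.07]
5.25 [ 0.45530577 -0.01534749  0.27209455] [179.94518558  29.9496765  172.96220586] [ 0.58400619 -0.58444188 -2.49201527]
5.3 [ 0.45561176 -0.01505663  0.27251943] [179.94885074  29.97601838 173.01071158] [ 0.05173715  0.57365837 -2.42062407]
5.35 [ 0.45577103 -0.01489714  0.27270003] [179.95323581  29.99088294 173.04569768] [ 0.14019171  0.73627032 -1.90169792]
5.4 [ 0.45583388 -0.01488365  0.27276283] [179.95718732  30.00035043 173.05694491] [ 0.0848439  -0.25943257 -2.29413433]
```

```bash
python3 go.py 0 .01 -.03 -.042
```

```text
0.01 [ 0.4793 -0.0173  0.2285] [0.042 0.01  1.253] [0.003  0.     0.0039]
-0.03 [ 0.4992 -0.0198  0.1939] [0.042 0.007 2.253] [0.003  0.     0.0039]
-0.042 [ 0.5051 -0.0206  0.1835] [0.042 0.006 2.553] [0.003  0.     0.0039]
tip in head now mm [ 1.7 -0.2 60.1] F head [-1.  -0.2 -2. ] 5.4 0.01687867283518861
```

>>> {"fn": "step_arm", "kwargs": {"dr": [[0.003, 0, 0.004], [0.003, 0, 0.004], [0.003, 0, 0.004], [0.003, 0, 0.004], [0.003, 0, 0.004], [0.003, 0, 0.004], [0.003, 0, 0.004], [0.003, 0, 0.004]], "xyz": [[0.04, 0.01, 0.4], [0.04, 0.01, 0.8], [0.04, 0.01, 1.15], [0.04, 0.01, 1.5], [0.04, 0.01, 1.85], [0.04, 0.01, 2.15], [0.04, 0.01, 2.15], [0.04, 0.01, 2.15]], "gripper": [0, 0, 0, 0, 0, 0, 0, 0]}}

```text
time: 6.2
ee_pos: [0.4966, -0.0206, 0.1966]
tcp_rot: [-180.0, 30.0, 172.7]
wrist_force: [-1.3, -0.5, -3.1]
opening: 0.0171
```

```bash
python3 - <<'E'
from h import *
q=snap('wrist','w4.png')
E
python3 go.py 0 -.03 -.042 -.05
python3 -c "
import cv2
a=cv2.imread('pics/w4.png')[100:260,180:400];cv2.imwrite('pics/w4z.png',cv2.resize(a,None,fx=3.5,fy=3.5,interpolation=cv2.INTER_CUBIC))"
```

```text
-0.03 [ 0.4992 -0.0198  0.1939] [-0.008  0.027  0.103] [-0.0011  0.0003 -0.0016]
-0.042 [ 0.5051 -0.0206  0.1835] [-0.008  0.028  0.403] [-0.0011  0.0003 -0.0016]
-0.05 [ 0.5091 -0.0211  0.1766] [-0.008  0.028  0.603] [-0.0011  0.0003 -0.0016]
tip in head now mm [ -0.3  -1.2 -25.9] F head [-2.2 -0.1 -1.8] 6.25 0.01734416170766437
```

View pics/w4z.png

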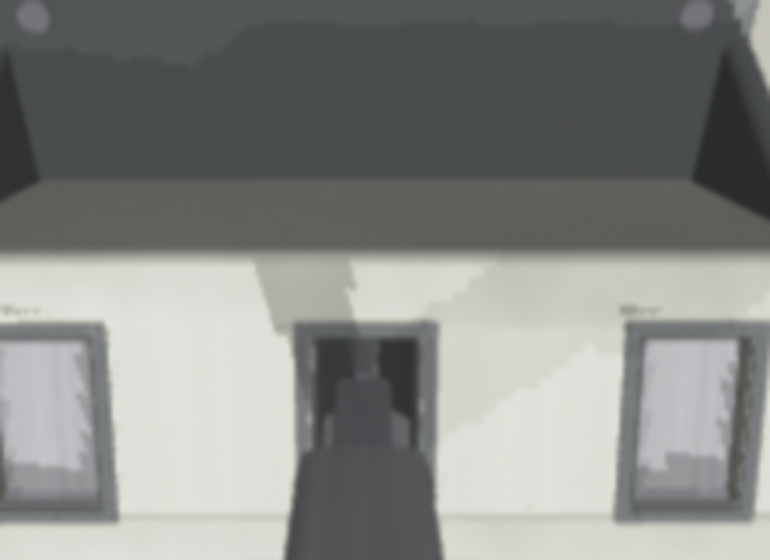

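>>> {"fn": "step_arm", "kwargs": {"dr": [[0, 0, 0], [0, 0, 0], [0, 0, 0], [0, 0, 0], [0, 0, 0], [0, 0, 0], [0, 0, 0], [0, 0, 0]], "xyz": [[0, 0.01, 0.1], [0, 0.01, 0.2], [0, 0.01, 0.3], [0, 0.01, 0.4], [0, 0.01, 0.4], [0, 0.01, 0.4], [0, 0.01, 0.4], [0, 0.01, 0.4]], "gripper": [0, 0, 0, 0, 0, 0, 0, 0]}}

```text
time: 7.05
ee_pos: [0.5048, -0.0212, 0.1835]
tcp_rot: [-180.0, 30.0, 172.7]
wrist_force: [-0.4, 0.0, -3.0]
opening: 0.0175
```

```bash
python3 go.py 0 -.05 -.06 -.068
```

```text
-0.05 [ 0.5091 -0.0211  0.1766] [-0.005  0.016  0.203] [-0.0009  0.0008 -0.0015]
-0.06 [ 0.514  -0.0217  0.1679] [-0.004  0.016  0.453] [-0.0009  0.0008 -0.0015]
-0.068 [ 0.518  -0.0222  0.161 ] [-0.004  0.016  0.653] [-0.0009  0.0008 -0.0015]
tip in head now mm [ -0.1  -0.7 -41.9] F head [-1.8 -0.  -2.4] 7.05 0.01745740906805712
```

>>> {"fn": "step_arm", "kwargs": {"dr": [[0, 0, 0], [0, 0, 0], [0, 0, 0], [0, 0, 0], [0, 0, 0], [0, 0, 0], [0, 0, 0], [0, 0, 0]], "xyz": [[0, 0.01, 0.1], [0, 0.01, 0.2], [0, 0.01, 0.3], [0, 0.01, 0.4], [0, 0.01, 0.5], [0, 0.01, 0.6], [0, 0.01, 0.6], [0, 0.01, 0.6]], "gripper": [0, 0, 0, 0, 0, 0, 0, 0]}}

```text
time: 7.85
ee_pos: [0.5167, -0.0223, 0.1623]
tcp_rot: [-180.0, 30.0, 172.7]
wrist_force: [0.1, -0.2, -3.3]
opening: 0.0174
```

>>> {"fn": "step_arm", "kwargs": {"dr": [[0, 0, 0], [0, 0, 0], [0, 0, 0], [0, 0, 0], [0, 0, 0], [0, 0, 0], [0, 0, 0], [0, 0, 0]], "xyz": [[0, 0, 0.04], [0, 0, 0.08], [0, 0, 0.12], [0, 0, 0.16], [0, 0, 0.2], [0, 0, 0.2], [0, 0, 0.2], [0, 0, 0.2]], "gripper": [0, 0, 0, 0, 0, 0, 0, 0]}}

```text
time: 8.65
ee_pos: [0.5207, -0.0229, 0.1571]
tcp_rot: [-180.0, 30.1, 172.7]
wrist_force: [-13.0, -0.0, 9.5]
opening: 0.0177
```

```bash
python3 go.py 0 -.076 -.085
```

```text
-0.076 [ 0.522  -0.0227  0.154 ] [0.011 0.009 0.083] [-0.0011  0.0018 -0.0016]
-0.085 [ 0.5264 -0.0233  0.1462] [0.011 0.009 0.308] [-0.0011  0.0018 -0.0016]
tip in head now mm [  0.6  -0.5 -72.7] F head [-6.5 -1.6 14.7] 8.65 0.017708129217141617
```

>>> {"fn": "step_arm", "kwargs": {"dr": [[0, 0, 0], [0, 0, 0], [0, 0, 0], [0, 0, 0], [0, 0, 0], [0, 0, 0], [0, 0, 0], [0, 0, 0]], "xyz": [[0, 0, -0.03], [0, 0, -0.03], [0, 0, -0.03], [0, 0, -0.03], [0, 0, -0.03], [0, 0, -0.03], [0, 0, -0.03], [0, 0, -0.03]], "gripper": [0, 0, 0.7, 0.7, 0.7, 0.7, 0.7, 0.7]}}

```text
time: 9.45
ee_pos: [0.5202, -0.0228, 0.1567]
tcp_rot: [-180.0, 30.0, 172.7]
wrist_force: [-0.2, 0.0, -0.2]
opening: 0.0598
```

```bash
python3 - <<'E'
from h import *
q=snap('wrist','w5.png');d=snap('side','d5.png');p=snap('scene','s5.png')
cv2.imwrite('pics/m5.png',cv2.cvtColor(np.hstack([cv2.resize(p['image'][80:290,250:450],None,fx=1.9,fy=1.9),cv2.resize(d['image'][80:290,250:450],None,fx=1.9,fy=1.9)]),cv2.COLOR_RGB2BGR))
E
```

```text
(no output)
```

View pics/w5.png

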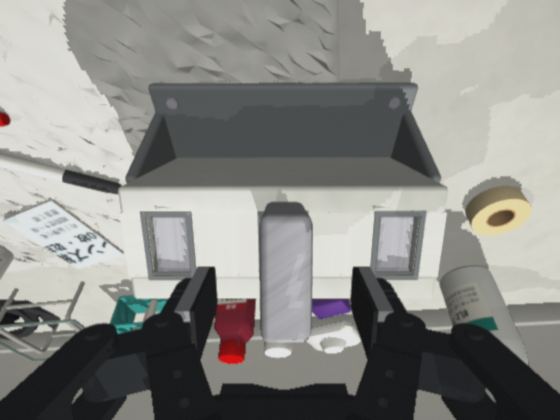

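View pics/m5.png

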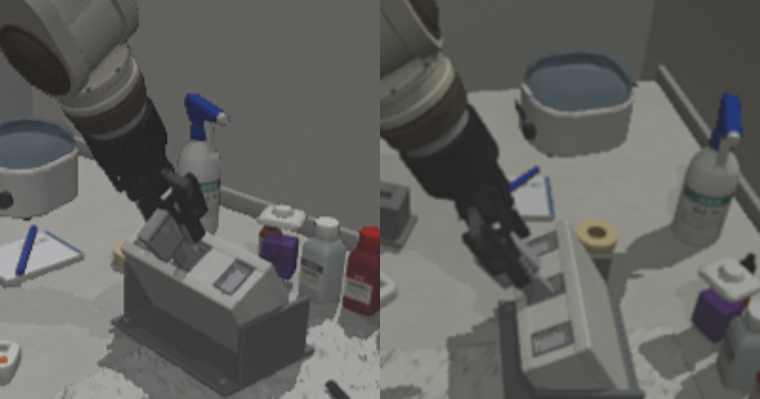

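>>> {"fn": "step_arm", "kwargs": {"dr": [[0, 0, 0], [0, 0, 0], [0, 0, 0], [0, 0, 0], [0, 0, 0], [0, 0, 0], [0, 0, 0], [0, 0, 0]], "xyz": [[0, 0, -0.2], [0, 0, -0.6], [0, 0, -1], [0, 0, -1.5], [0, 0, -2], [0, 0, -2.5], [0, 0, -3], [0, 0, -3]], "gripper": [0.8, 0.8, 0.8, 0.8, 0.8, 0.8, 0.8, 0.8]}}

```text
time: 10.4
ee_pos: [0.4606, -0.015, 0.2642]
tcp_rot: [180.0, 30.3, 172.7]
wrist_force: [0.4, 0.9, 0.4]
opening: 0.0687
```

>>> {"fn": "step_arm", "kwargs": {"dr": [[0, 0, 0], [0, 0, 0], [0, 0, 0], [0, 0, 0], [0, 0, 0], [0, 0, 0], [0, 0, 0], [0, 0, 0]], "xyz": [[0, 0, 0], [0, 0, 0], [0, 0, 0], [0, 0, 0], [0, 0, 0], [0, 0, 0], [0, 0, 0], [0, 0, 0]], "gripper": [0.8, 0.8, 0.8, 0.8, 0.8, 0.8, 0.8, 0.8]}}

```text
time: 11.2
ee_pos: [0.4606, -0.0151, 0.2606]
tcp_rot: [-180.0, 30.0, 172.7]
wrist_force: [-0.7, 0.3, 0.5]
opening: 0.0681
```

```bash
python3 - <<'E'
from h import *
q=snap('wrist','w6.png');np.savez('w6.npz',K=q['camera_matrix'],R=q['R'],t=q['t']);d=snap('side','d6.png');p=snap('scene','s6.png')
ph=np.load('pose.npz')['h'];Rh=headR(ph[2])
hc=np.array([[x,y,z] for z in(25,-25) for x,y in((-23,-9),(23,-9),(23,9),(-23,9))])/1000
ims=[]
for c,(x0,y0) in((p,(280,130)),(d,(270,130)),(q,(180,100))):
    k=2.2 if c is not q else 1.5; W=int(370/k*(1 if c is not q else 1));H=int(400/k)
    im=cv2.resize(c['image'][y0:y0+H,x0:x0+W],(370,400),interpolation=cv2.INTER_CUBIC).copy()
    for depth,col in((.071,(0,255,0)),(.100,(255,0,0))):
        X=Rh.apply(hc+[0,0,.125-depth])+[ph[0],ph[1],.122];Y=X@c['R'].T+c['t'];u=Y@c['camera_matrix'].T;u=u[:,:2]/u[:,2:]
        v=np.round((u+.5-[x0,y0])*[370/W,400/H]).astype(int)
        cv2.polylines(im,[v[:4]],True,col,1)
        cv2.polylines(im,[v[4:]],True,col,1)
    ims.append(im[:, :260] if False else im)
o=np.hstack([cv2.resize(i,(264,285)) if 0 else i for i in ims[:2]])
cv2.imwrite('pics/m6.png',cv2.cvtColor(o,cv2.COLOR_RGB2BGR));cv2.imwrite('pics/n6.png',cv2.cvtColor(ims[2],cv2.COLOR_RGB2BGR))
E
```

```text
(no output)
```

View pics/m6.png

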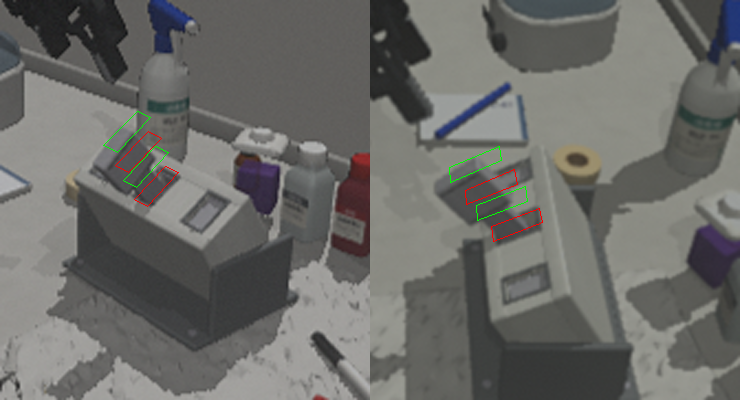

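View pics/n6.png

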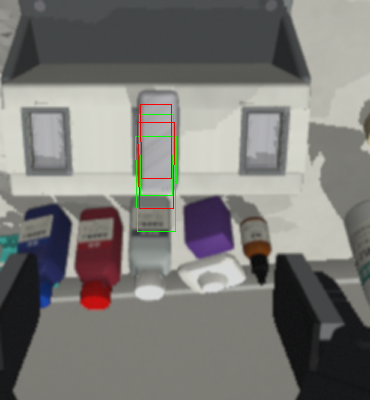

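```bash
python3 - <<'E'
import cv2,numpy as np
a=cv2.imread('pics/s6.png')[175:231,308:374]; b=cv2.imread('pics/d6.png')[180:246,292:350]; c=cv2.imread('pics/w6.png')[130:240,220:320]
f=lambda i,k:cv2.resize(i,None,fx=k,fy=k,interpolation=cv2.INTER_CUBIC)
cv2.imwrite('pics/z6a.png',f(a,9));cv2.imwrite('pics/z6b.png',f(b,9));cv2.imwrite('pics/z6c.png',f(c,5.4))
E
```

```text
(no output)
```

View pics/z6a.png

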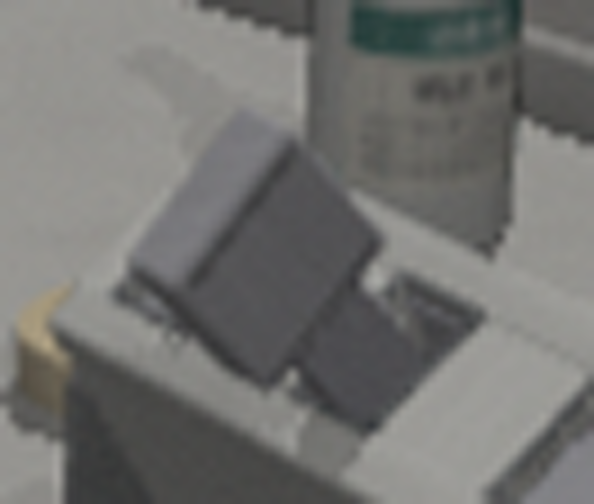

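View pics/z6b.png

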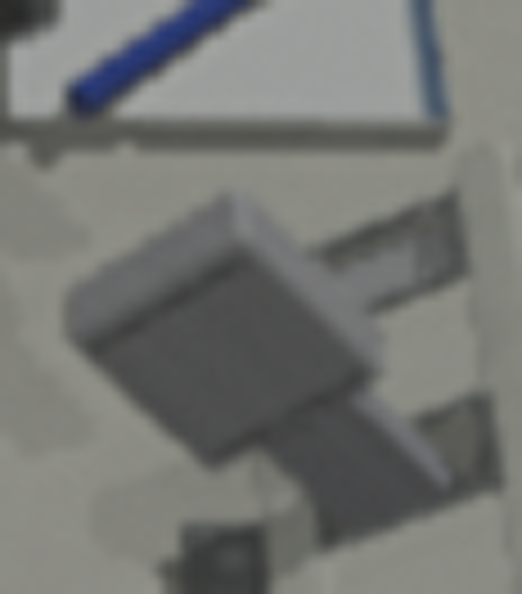

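View pics/z6c.png

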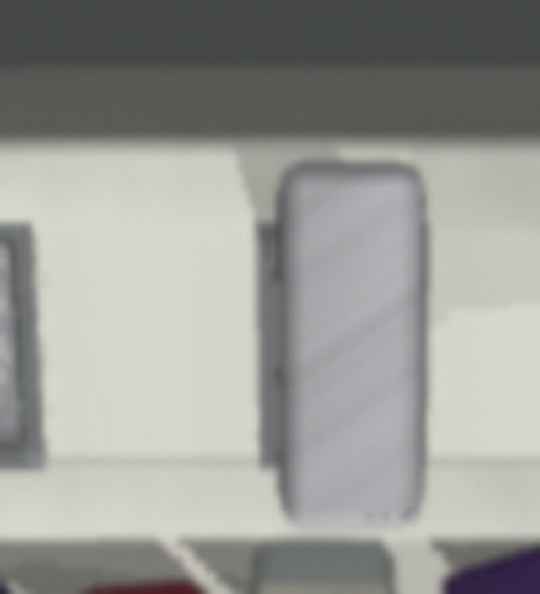

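```bash
python3 - <<'E'
from h import *
from scipy.optimize import least_squares
ph=np.load('pose.npz')['h'];Rh=headR(ph[2])
c={'s':np.load('scene0.npz'),'d':np.load('side0.npz'),'w':np.load('w6.npz')}
def pr(n,X): k=c[n];Y=X@k['R'].T+k['t'];u=Y@k['K'].T;return u[:,:2]/u[:,2:]
H=lambda x,y,z:[x*.023,y*.009,.125+z*.025]
L6=np.array([H(-1,-1,1),H(1,-1,1),H(1,-1,-1),H(-1,-1,-1),H(-1,1,1),H(1,1,1)])
Lw=np.array([H(-1,-1,1),H(-1,1,1),H(1,1,1),H(1,-1,1)])
os=np.array([[185,290],[300,150],[380,242],[268,385],[132,262],[243,112]])/9+[308,175]-.45
od=np.array([[88,348],[240,262],[372,376],[212,462],[75,292],[230,195]])/9+[292,180]-.45
ow=np.array([[283,168],[420,165],[424,522],[287,525]])/5.4+[220,130]-.4
def T(p,L): return Rh.apply(Ro.from_euler('yx',p[3:5]).apply(L)+p[:3])+[ph[0],ph[1],.122]
for use in('sdw','sd','w'):
    f=lambda p:np.concatenate([(pr(n,T(p,l))-o).ravel() for n,l,o in(('s',L6,os),('d',L6,od),('w',Lw,ow)) if n in use]+[np.array([p[1]*1e3,p[4]*10])*.1])
    r=least_squares(f,[0,0,-.071,-.1,0],loss='soft_l1');print(use,'tip mm',(r.x[:3]*1e3).round(1),'lean deg',np.degrees(r.x[3:]).round(1),f(r.x).round(1))
E
```

```text
sdw tip mm [  4.8  15.1 -74.3] lean deg [-9.   5.3] [-0.6  0.8  0.7 -1.6  1.1  0.5 -0.   1.9 -0.9  0.2  0.7 -0.7 -1.9  0.2
  1.8 -1.8  2.7 -0.3  0.2  1.  -1.2 -0.7  1.9 -1.5  0.2 -1.1  1.4 -0.2
 -0.6  0.9 -1.  -0.4  1.5  0.1]
sd tip mm [  7.   19.7 -71.5] lean deg [-10.5   8. ] [-0.5  1.5  0.8 -1.1  0.7  0.1 -0.3  1.7 -0.9  0.7  0.7 -0.6 -2.7  1.1
  0.7 -1.1  2.  -0.8 -0.1  0.6 -2.1 -0.1  0.6 -1.1  2.   0.1]
w tip mm [ 24.1  -2.7 -75.3] lean deg [-16.2  -1.7] [-0.2 -0.1  0.3  0.3  0.1  0.1 -0.2 -0.2 -0.3 -0. ]
```

```bash
python3 - <<'E'
from h import *
o=bot.get_obs();print(o['time'],o['ee_pos'],o['wrist_force']);print(bot.job_done())
E
```

```text
11.35 [ 0.46057615 -0.01509511  0.26063892] [ 0.93111922  0.12263215 -0.08816423]
the job is handed in; nothing more can be done
None
```

The gauge is standing, released, in the middle bay with its step resting on the gap. I handed the job in at about 11.4 s, and no verdict was reported.

- **What I did:** I took the gauge by its handle, lifted it straight out of the stand and lined it up with the middle bay. The thin tip went through the flap and into the gap with no force, so that bay is not the tight one. It then stopped firmly at about 72 mm below the face with about 15 N, which is what the right gap should do (about 71 mm). I let go and backed away about 120 mm.
- **Bays not felt:** the first bay I tried gave the right answer, so I did not probe the other two. After release the gauge stayed up; in the wide bay it would have slid in to 100 mm.
- **Last checks:** the fit using all three camera views puts the tip 74 mm below the face (71.5 to 75 mm across the different fits; the limit is 62 to 82 mm). It leans about 9° down the slope (limit 17°), with the tip about 5 mm off in x (limit 20 mm). The gripper was clear, with wrist force near zero.
- **What disagreed:**
  - The combined fit put the tip 15 mm off along the row, which a 7 mm gap doesn't allow; I blame 1–2 pixel corner errors.
  - The wrist view alone is a weak fit. It gave 16° of lean and an x offset of 24 mm, past the limit, but the 36 mm mouth only allows about 10° of lean and about 6 mm.

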